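# Seat a binding base against the sprung plunger of a drilling jig

## Robot

A 6-joint arm with a two-finger parallel gripper is mounted at the origin on the work surface. World frame = base frame: x ahead of the robot, y to its left, z up, the work surface at z = 0. Lengths are in mm, angles in rad, forces in N, time in s.
With the tool pointing down it reaches from about 275 to 750 mm from the base axis. Payload 10.2 kg.
Tool frame: the origin (TCP) lies midway between the tips of the shut fingers; the grasp point (between the pads) lies grasp_offset behind it (grasp_offset is the distance from the TCP to the grasp point, in mm); x points along the fingers, z is the direction in which the jaws open and shut, and the axes are right-handed (so a half turn about x gives the same grasp; the last joint's range is limited). The gripper opens to 85 mm and grips with 20 to 120 N. Pads are 22 mm wide; open, the fingers measure 114 mm over their backs; the gripper's body (76 mm by 85 mm) begins 54 mm behind the grasp point. The pads swing forward as they close: fully open they stand 13 mm farther back than shut.
Start: joints at [-1.543, 0.313, 1.498, -0, 1.331, -0.223], TCP at [130.28, -508.584, 231.294] pointing down, gripper open.
Joint ranges: [-2.94, 2.94], [-0.97, 2.17], [0.19, 2.56], [-1.23, 4.37], [0.02, 3.11], [-2.88, 2.88]. Speed limits (rad/s): [2.39, 2.39, 3.01, 3.14, 3.14, 3.14].

## Interface

Orientations are given as a unit quaternion [w, x, y, z].
In Python, from rig import sense, capture, calibration, finish_job, grasp_offset gives the robot as it stands.
- The arm moves only by the shell command python3 -m jog 'ROWS' [FORCE]. ROWS is JSON, a list of rows, each an object with "linear": the shift along the tool's x, y, z scaled (see below), a list of three; "rotation": the turn, a rotation vector about the tool's x, y, z scaled (see below), a list of three; "grip": the finger opening in mm, from 0 to 85.4. A call has 1 to 20 rows; each row is the pose to reach, as a shift and turn from the pose measured when the call began, along the tool's axes at that moment; what a row does not reach only later rows make up. The controller multiplies each number of a shift by 0.3 m and each number of a turn by 0.5 rad. A row lasts 1/12 s, in which the tool goes at most 41.7 mm and 7.16 degrees, less where a joint would pass 70% of its speed; a pose out of reach is approached as far as the arm can. A call with a number of a shift or a turn outside -1 to 1 is refused whole. A call with a gripper value outside its range is refused whole. The fingers move at their own pace and stop on an object; FORCE is the grip in N (left out, the last holds). Time passes only in rows, so rows that repeat a pose let the fingers close. It gives the time, the measured TCP pose, the force and the opening at its end, in the units of the state.
- sense(): the state, without advancing time (a new reading comes with each control period).
- capture(name): name is "scene" or "top"; returns (picture, depth): 384x512x3 uint8, red, green, blue; 384x512 float32, mm along the optical axis (not along the pixel's ray), 0 where there is no reading.
- calibration(name): a dict with "intrinsics" (3x3 intrinsics, pixels), "dist" ([k1, k2, p1, p2, k3] as OpenCV has them; the pictures are not rectified), "world_from_camera" (4x4, takes a point from camera to world coordinates). Camera axes: x right, y up, looking along -z (the intrinsics and any distortion apply to the point x, -y, -z); pixel columns grow to the right and rows downward; lengths in mm; the calibration is good to about 2 mm. A picture is of the moment at which its call begins. calibration takes no time and is no camera call.
- finish_job(): hands the job in, once; it reports no verdict.
The state is a dict: "time_s": time; "joints": joint angles; "dq": joint speeds; "tau": joint torques, N m; "eef_pos": TCP position; "ee_rot": TCP orientation; "force": force on the tool from outside, world axes, zero at the start; "wrist_torque": the same for the moment, N m; "grip_width": opening from 0.0 (shut) to 1.0 (fully open).
Only numpy, scipy, OpenCV 4.12 (cv2) and the standard library are available. Lean on these libraries where they do the work, as an engineer would, in place of code of your own. Each camera call takes 0.05 s, during which the arm holds its last target.

## Task

Pick up the orange binding base and lay it flat between the blue guide rails of the drilling jig with its black nose towards the brass plunger. Then slide it on, pushing the sprung plunger in until the nose is firmly against the red hard stop, and keep it pressed there as for drilling: the job ends while the gripper is still holding the base against the stop. Leave the white base and the other things on the bench where they are.

Things in the scene. Friction and masses are not known exactly. Their poses are not given: they have to be found in the camera images.
- binding: Orange ski-binding base, 0.15-0.31 kg: a plate 90 (x) x 50 (y) x 16 high; on its middle an upright housing 44 (x) x 30 (y), 38 high, its top 54 above the underside: grasp this across its 30 mm. The first 6 mm at the +x end is a black nose pad 44 wide. Origin: centre of the underside; x to the nose, z up. Starts flat on the bench.
- binding_nose (a point): Middle of the nose's end face: 45 mm ahead (+x) of the base's origin, 8 mm above its underside.
- jig: Drilling jig bolted to the bench; place and yaw vary. Aluminium floor 100 wide (y), 12 thick, from 110 behind (-x) to 140 ahead (+x) of the origin. Nothing stands above the channel. Origin: on the bench plane under the channel's centre line; x along the channel towards plunger and stop, z up. With the base fully home its origin is 25 mm ahead (+x) of the jig's.
- channel (a point): Point on the channel floor, 12 mm straight above the jig's origin. Blue rails run along jig x from -60 to +60 mm of it, inner faces 56 mm apart (3 mm play each side of the base), upright for 6 mm, then leaning outward up to 13 mm above the floor as a lead-in from above; short flared guides at the -x mouth.
- stop: The jig's fixed hard stop: two red shoulders, each 16 wide, centres 18 mm left and right of the centre line, 22 high above the channel floor, and behind them a dark steel block 70 wide, 30 high. Origin: on the channel floor in the plane of the shoulders' front faces, 70 mm ahead of the jig's origin; axes as the jig's.
- stop_face (a point): Point midway between the two shoulders in the plane of their front faces, 8 mm above the channel floor. The nose is home when binding_nose is here.
- plunger_tip (a point): Tip of the brass plunger (round, 12 mm diameter), on the centre line, 8 mm above the channel floor. At rest it stands 18 mm out of the shoulders' faces towards -x; it moves with the plunger.
- plunger (a joint): How far the plunger is pressed in, m: 0 at rest, 0.018 when the nose meets the shoulders. Sprung: about 4 N to start, about 10.5 N at 0.018 (350 N/m); it pushes a released base back out. The shoulders, not the plunger, stop the base.
- spare: A white binding base of the same shape and size; to be left alone. Same origin and axes as the orange one. The two bases start on opposite sides of the jig, either way round.
- driver: Screwdriver lying on the bench, to be left alone.
- brush: Brush lying on the bench, to be left alone.
- cork: Cork block 100 x 55 x 35, to be left alone. Origin: centre of the underside.
- jar: Jar with red lid, 64 in diameter, 75 high, to be left alone. Origin: centre of the underside.
- wax: Green block of wax 90 x 45 x 30, to be left alone. Origin: centre of the underside.
There are look-alikes about, which are no part of the job. Several things have the shape of the binding; the one meant has the colours described above.

How it is judged:
By the outcome, as a careful person would: the job done as asked, in the order asked, and still so for the second after the job is handed in, while the arm keeps its last pose, push and grip.
It also fails if it takes over 54 s, if anything falls off the work surface, if the arm or the gripper's body presses on something with over 40 N, if the wrist force passes 120 N, or if a joint passes its speed limit or range.

## Working session

There is one attempt and no reset: what is moved stays moved. The work goes in short steps, Python scripts to look and compute and a shell command to move; the robot and the scene stay as the last step left them, time stands still between calls to the robot, and variables do not carry over. Pictures are saved under pics/ and viewed, and the job is handed in when it is done.

```bash
mkdir -p pics; ls; python3 - <<'E'
from rig import *
import cv2, numpy as np
print(grasp_offset if not callable(grasp_offset) else grasp_offset()); s=sense(); print(s)
for n in("scene","top"):
    p,d=capture(n); np.savez(f"pics/{n}0.npz",p=p,d=d); cv2.imwrite(f"pics/{n}0.png",p[:,:,::-1])
    c=calibration(n); print(n,c)
E
```

```text
pics
18.700000000000003
{'time_s': 0.0, 'joints': array([-1.54340879e+00,  3.13429675e-01,  1.49846298e+00,  2.01726464e-05,
        1.33099882e+00, -2.23367642e-01]), 'dq': array([ 0.00057804,  0.00053851,  0.00020712, -0.00122927,  0.00173362,
       -0.00024115]), 'tau': array([ 5.11172493e-05, -4.12264431e+01, -2.59742260e+01, -1.87015826e-04,
        4.11340196e-03, -1.11711344e-06]), 'eef_pos': array([ 130.27335624, -508.30568798,  230.73572925]), 'ee_rot': array([ 0.55831276,  0.43391114,  0.55888481, -0.43319252]), 'force': array([ 0.32854549,  0.08143351, -0.13760809]), 'wrist_torque': array([-0.00798423,  0.0164236 ,  0.01626404]), 'grip_width': 1.0011454021626596}
scene {'intrinsics': array([[358.98381192,   0.        , 250.93640165],
       [  0.        , 358.98381192, 184.62130307],
       [  0.        ,   0.        ,   1.        ]]), 'dist': array([-0.1060489,  0.       ,  0.       ,  0.       ,  0.       ]), 'world_from_camera': array([[-3.34652346e-01, -7.92304272e-01,  5.10158551e-01,
         1.04421408e+03],
       [ 9.42323260e-01, -2.84747546e-01,  1.75913925e-01,
         1.93996427e+02],
       [ 5.88904084e-03,  5.39604277e-01,  8.41898179e-01,
         9.37512309e+02],
       [ 0.00000000e+00,  0.00000000e+00,  0.00000000e+00,
         1.00000000e+00]])}
top {'intrinsics': array([[479.8860471 ,   0.        , 254.7552595 ],
       [  0.        , 479.8860471 , 187.82864955],
       [  0.        ,   0.        ,   1.        ]]), 'dist': array([-0.14773134,  0.        ,  0.        ,  0.        ,  0.        ]), 'world_from_camera': array([[ 7.16390219e-03,  9.99035925e-01, -4.33116461e-02,
         4.26671530e+02],
       [-9.99812140e-01,  7.93610601e-03,  1.76834339e-02,
         1.57613414e+01],
       [ 1.80101116e-02,  4.31768272e-02,  9.98905099e-01,
         1.50597831e+03],
       [ 0.00000000e+00,  0.00000000e+00,  0.00000000e+00,
         1.00000000e+00]])}
```

View pics/scene0.png

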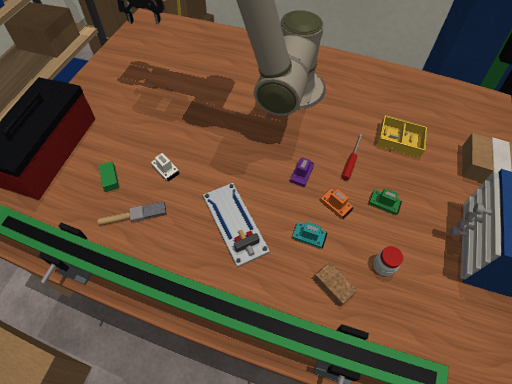

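View pics/top0.png

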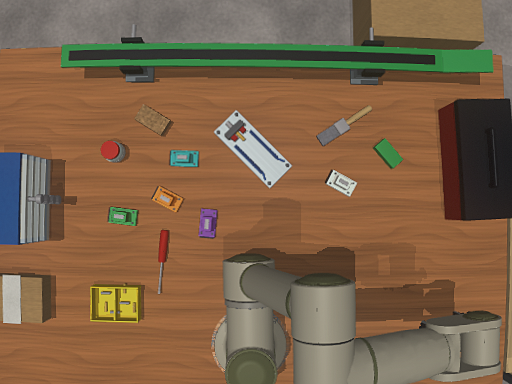

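The top view shows look-alikes for the binding: orange (168,198), purple (208,222), teal (184,158), green (122,216) and the white spare (341,182). The jig is at (253,148), with its stop end at the upper left (235,130). By the description I choose the orange one, and a crop will check that.

```bash
python3 - <<'E'
import cv2, numpy as np
a=np.load("pics/top0.npz")['p'][:,:,::-1]; b=np.load("pics/scene0.npz")['p'][:,:,::-1]
def c(i,x,y,w,h,s): return cv2.resize(i[y:y+h,x:x+w],(w*s,h*s),interpolation=cv2.INTER_CUBIC)
t=c(a,140,175,50,37,8); u=c(b,312,180,50,37,8); v=c(a,205,100,100,75,4); w=c(b,190,175,100,75,4)
cv2.imwrite("pics/crop1.png",np.vstack([np.hstack([t,u]),np.hstack([v[:296],w[:296]])]))
E
```

```text
(no output)
```

View pics/crop1.png

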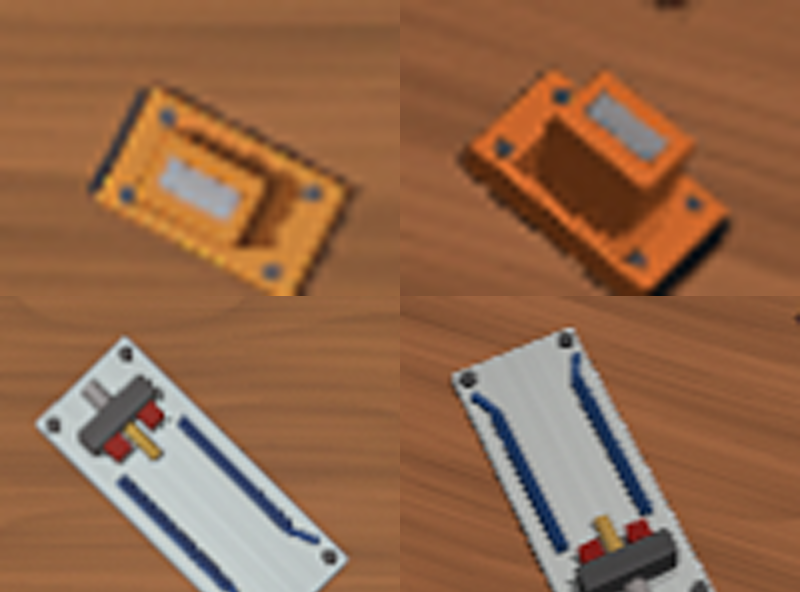

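```bash
cat > h.py <<'E'
import cv2, numpy as np
from rig import calibration
def rays(name,uv):
    c=calibration(name); K=c["intrinsics"]; M=c["world_from_camera"]
    q=cv2.undistortPoints(np.asarray(uv,float).reshape(-1,1,2),K,np.array(c["dist"])).reshape(-1,2)
    d=np.c_[q[:,0],-q[:,1],-np.ones(len(q))]
    return M[:3,3],d@M[:3,:3].T
def plane(name,uv,z):
    o,d=rays(name,uv); return (o+d*((z-o[2])/d[:,2])[:,None])
def cloud(name,d,x0,y0,x1,y1):
    v,u=np.mgrid[y0:y1,x0:x1]; u=u.ravel();v=v.ravel()
    o,r=rays(name,np.c_[u,v]); return np.c_[u,v],o+r*d[v,u][:,None]
def rect(P):
    (c,s,a)=cv2.minAreaRect(P[:,:2].astype(np.float32)); b=cv2.boxPoints((c,s,a))
    e=b[1]-b[0] if np.linalg.norm(b[1]-b[0])>np.linalg.norm(b[2]-b[1]) else b[2]-b[1]
    return np.array(c),np.array(s),np.arctan2(e[1],e[0])
E
cat > m.py <<'E'
from h import *
import sys
n=sys.argv[1] if len(sys.argv)>1 else "0"
def hsv(p): return cv2.cvtColor(p,cv2.COLOR_RGB2HSV)
for name,ro,rj in (("top",(145,180,192,215),(205,103,300,192)),("scene",(315,183,360,220),(195,178,275,268))):
    f=np.load(f"pics/{name}{n}.npz"); p,d=f['p'],f['d']; H=hsv(p)
    uv,P=cloud(name,d,*ro); h=H[uv[:,1],uv[:,0]].astype(int)
    om=(h[:,0]<20)&(h[:,1]>195)&(h[:,2]>150)
    print(name,"table z",np.median(P[:,2]),"orange n",om.sum(), "z hist",np.histogram(P[om,2],bins=[-5,5,12,20,30,48,60])[0])
    bl=(h[:,2]<75)&(P[:,2]>8)
    for lab,zr in (("plate",(11,21)),("top",(47,61))):
        k=(P[:,2]>zr[0])&(P[:,2]<zr[1])
        if k.sum()>10:
            print(lab,k.sum(),rect(P[k]),"meanz",P[k,2].mean(), "mean",P[k,:2].mean(0))
    kb=bl&(P[:,2]<21); print("black",P[kb,:2].mean(0),kb.sum())
    uv,P=cloud(name,d,*rj); h=H[uv[:,1],uv[:,0]].astype(int)
    k=(P[:,2]>7)&(P[:,2]<60); print("jig",rect(P[k]),np.median(P[k,2]))
    kb=(h[:,0]>100)&(h[:,0]<130)&(h[:,1]>110)&(P[:,2]>5); print("blue mean",P[kb,:2].mean(0),kb.sum(),rect(plane(name,uv[kb],20)))
    kr=((h[:,0]<8)|(h[:,0]>172))&(h[:,1]>170)&(P[:,2]>20); print("red",P[kr].mean(0),kr.sum())
E
python3 m.py
```

```text
top table z 1.8180874695474358 orange n 9 z hist [0 0 0 0 0 9]
plate 274 (array([455.95697021, 262.62207031]), array([91.32318115, 50.47436905]), np.float32(1.1199281)) meanz 15.958438970420369 mean [456.16024021 260.3402628 ]
top 147 (array([456.65792847, 262.40106201]), array([43.3404007 , 30.13772774]), np.float32(1.1200584)) meanz 54.06293186575831 mean [456.49308591 262.44456349]
black [471.60950088 303.89366869] 9
jig (array([622.19335938,  -1.12857056]), array([277.96929932, 295.74368286]), np.float32(-1.546019)) 13.474398803882877
blue mean [597.1602257  -16.56068381] 183 (array([595.89111328, -20.47437286]), array([139.08581543,  79.48028564]), np.float32(0.79321355))
red [659.08872668  41.95845884  33.73052021] 42
scene table z 0.7747659698140978 orange n 222 z hist [  0   5 150   1   0  65]
plate 288 (array([456.96783447, 263.44903564]), array([92.38983154, 54.32258987]), np.float32(1.1154586)) meanz 15.288569941146825 mean [465.04360426 263.70493228]
top 151 (array([457.67422485, 263.76745605]), array([44.05233383, 33.89906311]), np.float32(1.1561637)) meanz 53.403207588948 mean [459.01470993 263.15261661]
black [474.44857644 291.61851346] 32
jig (array([616.60559082,  -3.11628723]), array([253.88644409,  98.10903931]), np.float32(0.79161966)) 12.370993976155887
blue mean [606.2221774  -16.81503579] 243 (array([601.54827881, -20.09253693]), array([139.61048889,  83.74848175]), np.float32(0.7890236))
red [661.48981357  40.81890493  33.67820521] 42
```

```bash
cat > j.py <<'E'
from h import *
for name,rj in (("top",(205,103,300,192)),("scene",(195,178,275,268))):
    f=np.load(f"pics/{name}0.npz"); p,d=f['p'],f['d']
    H=cv2.cvtColor(p,cv2.COLOR_RGB2HSV)
    uv,P=cloud(name,d,*rj); h=H[uv[:,1],uv[:,0]].astype(int)
    k=(P[:,2]>9)&(P[:,2]<60)
    m=np.zeros(p.shape[:2],np.uint8); m[uv[k,1],uv[k,0]]=1
    n,l,st,_=cv2.connectedComponentsWithStats(m); b=1+st[1:,4].argmax()
    k&=l[uv[:,1],uv[:,0]]==b; k2=k&(P[:,2]<15)
    c,s,a=rect(P[k2]); print(name,"jig",c,s,a,np.median(P[k2,2]),"origin",c-15*np.array([np.cos(a),np.sin(a)]))
    ax=np.array([np.cos(a),np.sin(a)]); ay=np.array([-ax[1],ax[0]]); o=c-15*ax
    L=np.c_[(P[:,:2]-o)@ax,(P[:,:2]-o)@ay,P[:,2]]
    kb=k&(h[:,0]>100)&(h[:,0]<130)&(h[:,1]>110)
    st=kb&(L[:,0]>-50)&(L[:,0]<50)
    for sg in(1,-1):
        q=L[st&(L[:,1]*sg>0)]; f=np.polyfit(q[:,0],q[:,1],1); print(" rail",sg,len(q),"fit",f,"min/max|y|",np.abs(q[:,1]).min(),np.abs(q[:,1]).max(),"z",q[:,2].min(),q[:,2].max())
    print(" blue x range",L[kb,0].min(),L[kb,0].max())
    kr=k&((h[:,0]<8)|(h[:,0]>172))&(h[:,1]>150); print(" red x",np.percentile(L[kr,0],[5,50,95]),"y",[L[kr&(L[:,1]*g>0),1].mean() for g in(1,-1)],np.median(L[kr,2]))
    ky=k&(h[:,0]>15)&(h[:,0]<32)&(h[:,1]>120); print(" brass",ky.sum(),L[ky].mean(0),L[ky,0].min())
E
python3 j.py
```

```text
top jig [615.67797852  -1.64814758] [247.22120667  99.8325882 ] 0.80057216 12.144209837065432 origin [605.23353577 -12.41446686]
 rail 1 72 fit [-2.39651424e-02  3.39616685e+01] min/max|y| 29.04534762855276 37.232501996794575 z 16.190321232809538 31.602841595130258
 rail -1 67 fit [-9.42705721e-03 -3.20216138e+01] min/max|y| 29.33374881100501 34.87086690726882 z 14.128505312911784 31.217380830845286
 blue x range -82.11807854964293 56.77884049980133
 red x [70.39541037 77.52407803 84.02787673] y [np.float64(18.34611058193941), np.float64(-18.459165788102787)] 33.98401565296979
 brass 32 [68.61867176 -0.371158   25.31127569] 52.43057794723112
scene jig [616.92199707  -2.76133728] [253.13227844  97.98474121] 0.78951716 11.580890014166869 origin [606.35917377 -13.41153717]
 rail 1 90 fit [-1.00782792e-03  3.10487000e+01] min/max|y| 27.380753895890237 35.43005128650428 z 15.178701299516433 28.194525835992863
 rail -1 93 fit [-2.19436303e-03 -3.44803051e+01] min/max|y| 29.929543616910752 38.0831804385262 z 13.869933959342006 27.64248233412502
 blue x range -81.84449828987782 59.95628236433193
 red x [72.26862721 77.36775722 82.84618119] y [np.float64(16.911767798606288), np.float64(-18.571298811089843)] 34.015917325016915
 brass 33 [66.8801383  -0.89794732 24.51802544] 54.35450171199404
```

```bash
cat > g.py <<'E'
# usage: g.py x y z yaw(of tool z axis; pi-ambiguous)  -> scaled linear, rotation
import sys, numpy as np
from rig import sense
from scipy.spatial.transform import Rotation as R
def down(yaw):
    x=np.array([0,0,-1.]); z=np.array([np.cos(yaw),np.sin(yaw),0]); return R.from_matrix(np.c_[x,np.cross(z,x),z])
if __name__=="__main__":
    s=sense(); q=s['ee_rot']; r=R.from_quat(np.r_[q[1:],q[0]]); M=r.as_matrix()
    print("t",s['time_s'],"pos",s['eef_pos'].round(1),"toolz yaw",np.arctan2(M[1,2],M[0,2]).round(4),"toolx",M[:,0].round(3),"j",s['joints'].round(2),"F",s['force'].round(1),"w",round(s['grip_width']*85.4,1))
    if len(sys.argv)>1:
        a=[float(v) for v in sys.argv[1:]]; T=np.array(a[:3])
        print("lin",(M.T@(T-s['eef_pos'])/300).round(3))
        for y in (a[3],a[3]+np.pi): print("rot yaw%.2f"%y,((r.inv()*down(y)).as_rotvec()/.5).round(3))
E
python3 g.py 456.5 262.5 150 -0.451
```

```text
t 0.1 pos [ 130.3 -508.3  230.8] toolz yaw -1.32 toolx [ 0.     0.001 -1.   ] j [-1.54  0.31  1.5   0.    1.33 -0.22] F [ 0.9  0.8 -0.7] w 85.3
lin [ 0.272  1.691 -2.219]
rot yaw-0.45 [-1.738 -0.002 -0.002]
rot yaw2.69 [ 4.545e+00 -2.000e-03  2.000e-03]
```

```bash
python3 -m jog '[{"linear":[0.05,0.25,-0.25],"rotation":[-0.2,0,0],"grip":85},{"linear":[0.1,0.5,-0.5],"rotation":[-0.5,0,0],"grip":85},{"linear":[0.1,1,-1],"rotation":[-1,0,0],"grip":85},{"linear":[0.1,1,-1],"rotation":[-1,0,0],"grip":85},{"linear":[0.1,1,-1],"rotation":[-1,0,0],"grip":85},{"linear":[0.1,1,-1],"rotation":[-1,0,0],"grip":85},{"linear":[0.1,1,-1],"rotation":[-1,0,0],"grip":85},{"linear":[0.1,1,-1],"rotation":[-1,0,0],"grip":85},{"linear":[0.1,1,-1],"rotation":[-1,0,0],"grip":85},{"linear":[0.1,1,-1],"rotation":[-1,0,0],"grip":85},{"linear":[0.1,1,-1],"rotation":[-1,0,0],"grip":85},{"linear":[0.1,1,-1],"rotation":[-1,0,0],"grip":85},{"linear":[0.1,1,-1],"rotation":[-1,0,0],"grip":85},{"linear":[0.1,1,-1],"rotation":[-1,0,0],"grip":85}]'; python3 g.py 456.5 262.5 170 -0.451
```

```text
time_s: 1.27
eef_pos: [346.1, -144.0, 201.2]
ee_rot: [0.648, 0.282, 0.649, -0.282]
force: [-0.3, -0.2, -0.2]
grip_width: 0.992
t 1.2667 pos [ 346.1 -144.   201.2] toolz yaw -0.821 toolx [-0.     0.001 -1.   ] j [-0.71  0.    1.95  0.    1.19  0.11] F [-0.3 -0.2 -0.2] w 84.7
lin [ 0.105  1.193 -0.741]
rot yaw-0.45 [-0.74  -0.002 -0.001]
rot yaw2.69 [ 5.543e+00 -2.000e-03  2.000e-03]
```

```bash
python3 -m jog '[{"linear":[0.02,0.2,-0.13],"rotation":[-0.2,0,0],"grip":85},{"linear":[0.1,1,-0.63],"rotation":[-0.74,0,0],"grip":85},{"linear":[0.1,1,-0.63],"rotation":[-0.74,0,0],"grip":85},{"linear":[0.1,1,-0.63],"rotation":[-0.74,0,0],"grip":85},{"linear":[0.1,1,-0.63],"rotation":[-0.74,0,0],"grip":85},{"linear":[0.1,1,-0.63],"rotation":[-0.74,0,0],"grip":85},{"linear":[0.1,1,-0.63],"rotation":[-0.74,0,0],"grip":85},{"linear":[0.1,1,-0.63],"rotation":[-0.74,0,0],"grip":85},{"linear":[0.1,1,-0.63],"rotation":[-0.74,0,0],"grip":85},{"linear":[0.1,1,-0.63],"rotation":[-0.74,0,0],"grip":85},{"linear":[0.1,1,-0.63],"rotation":[-0.74,0,0],"grip":85},{"linear":[0.1,1,-0.63],"rotation":[-0.74,0,0],"grip":85}]'; python3 g.py 456.5 262.5 100 -0.451
```

```text
time_s: 2.27
eef_pos: [437.1, 197.2, 171.4]
ee_rot: [0.689, 0.159, 0.689, -0.159]
force: [-0.9, 0.3, 0.7]
grip_width: 0.992
t 2.2667 pos [437.1 197.2 171.4] toolz yaw -0.4529 toolx [-0.001  0.001 -1.   ] j [0.18 0.27 1.72 0.   1.15 0.63] F [-0.9  0.3  0.7] w 84.8
lin [ 0.238  0.224 -0.037]
rot yaw-0.45 [-0.004 -0.002 -0.001]
rot yaw2.69 [ 6.279e+00 -1.000e-03  3.000e-03]
```

```bash
python3 -m jog '[{"linear":[0.08,0.12,-0.02],"rotation":[0,0,0],"grip":85},{"linear":[0.237,0.224,-0.037],"rotation":[0,0,0],"grip":85},{"linear":[0.237,0.224,-0.037],"rotation":[0,0,0],"grip":85},{"linear":[0.237,0.224,-0.037],"rotation":[0,0,0],"grip":85},{"linear":[0.237,0.224,-0.037],"rotation":[0,0,0],"grip":85},{"linear":[0.237,0.224,-0.037],"rotation":[0,0,0],"grip":85}]'; python3 g.py 456.5 262.5 21 -0.451
python3 - <<'E'
from rig import *; import cv2,numpy as np
p,d=capture("scene"); q,_=capture("top")
f=lambda i,x,y:cv2.resize(i[y:y+75,x:x+100,::-1],(400,300),interpolation=cv2.INTER_CUBIC)
cv2.imwrite("pics/c2.png",np.hstack([f(p,290,160),f(q,120,160)]))
E
```

```text
time_s: 2.77
eef_pos: [457.3, 261.3, 101.8]
ee_rot: [0.689, 0.16, 0.689, -0.159]
force: [-0.2, 0.0, 0.7]
grip_width: 0.998
t 2.7667 pos [457.3 261.3 101.8] toolz yaw -0.4546 toolx [ 0.001  0.001 -1.   ] j [0.3  0.45 1.66 0.   1.03 0.75] F [-0.2  0.   0.7] w 85.2
lin [ 0.269  0.002 -0.004]
rot yaw-0.45 [-0.007  0.001 -0.003]
rot yaw2.69 [ 6.276e+00 -5.000e-03 -2.000e-03]
```

View pics/c2.png

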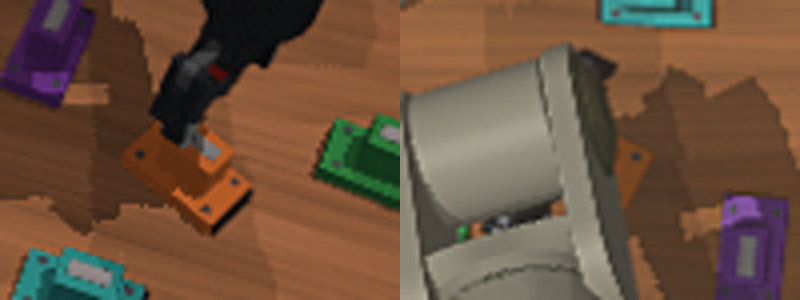

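The scene view shows the open gripper over the orange base at about (335,195), with its neighbours clear. Descending now.

```bash
python3 -m jog '[{"linear":[0.06,0,0],"rotation":[0,0,0],"grip":85},{"linear":[0.12,0.001,-0.002],"rotation":[0,0,0],"grip":85},{"linear":[0.18,0.002,-0.004],"rotation":[0,0,0],"grip":85},{"linear":[0.23,0.002,-0.004],"rotation":[0,0,0],"grip":85},{"linear":[0.268,0.002,-0.004],"rotation":[-0.007,0,0],"grip":85},{"linear":[0.268,0.002,-0.004],"rotation":[-0.007,0,0],"grip":85},{"linear":[0.268,0.002,-0.004],"rotation":[-0.007,0,0],"grip":85}]' 70; python3 g.py
```

```text
time_s: 3.45
eef_pos: [456.9, 262.5, 22.1]
ee_rot: [0.69, 0.159, 0.689, -0.158]
force: [0.4, -0.6, -0.5]
grip_width: 0.995
t 3.45 pos [456.9 262.5  22.1] toolz yaw -0.4513 toolx [ 0.002  0.001 -1.   ] j [0.3  0.58 1.71 0.   0.85 0.75] F [ 0.4 -0.6 -0.5] w 85.0
```

```bash
python3 -m jog '[{"linear":[0,0,0],"rotation":[0,0,0],"grip":60},{"linear":[0,0,0],"rotation":[0,0,0],"grip":45},{"linear":[0,0,0],"rotation":[0,0,0],"grip":34},{"linear":[0,0,0],"rotation":[0,0,0],"grip":26},{"linear":[0,0,0],"rotation":[0,0,0],"grip":20},{"linear":[0,0,0],"rotation":[0,0,0],"grip":20},{"linear":[0,0,0],"rotation":[0,0,0],"grip":20},{"linear":[0,0,0],"rotation":[0,0,0],"grip":20},{"linear":[0,0,0],"rotation":[0,0,0],"grip":20},{"linear":[0,0,0],"rotation":[0,0,0],"grip":20}]' 70; python3 g.py
```

```text
time_s: 4.28
eef_pos: [457.4, 262.7, 22.7]
ee_rot: [0.69, 0.159, 0.688, -0.157]
force: [-0.4, -0.3, 6.9]
grip_width: 0.338
t 4.2833 pos [457.4 262.7  22.7] toolz yaw -0.4513 toolx [ 0.003  0.002 -1.   ] j [0.3  0.58 1.71 0.   0.85 0.75] F [-0.4 -0.3  6.9] w 28.9
```

```bash
python3 -m jog '[{"linear":[-0.03,0,0],"rotation":[0,0,0],"grip":20},{"linear":[-0.1,0,0],"rotation":[0,0,0],"grip":20},{"linear":[-0.2,0,0],"rotation":[0,0,0],"grip":20},{"linear":[-0.3,0,0],"rotation":[0,0,0],"grip":20},{"linear":[-0.3,0,0],"rotation":[0,0,0],"grip":20},{"linear":[-0.3,0,0],"rotation":[0,0,0],"grip":20}]'; python3 g.py
python3 - <<'E'
from rig import *; import cv2,numpy as np
p,d=capture("scene"); np.savez("pics/scene3.npz",p=p,d=d)
f=lambda i,x,y:cv2.resize(i[y:y+90,x:x+120,::-1],(720,540),interpolation=cv2.INTER_CUBIC)
cv2.imwrite("pics/c3.png",f(p,290,130))
E
```

```text
time_s: 4.78
eef_pos: [457.5, 262.7, 114.1]
ee_rot: [0.691, 0.16, 0.687, -0.157]
force: [0.4, 0.0, -2.4]
grip_width: 0.338
t 4.7833 pos [457.5 262.7 114.1] toolz yaw -0.4512 toolx [ 0.006  0.003 -1.   ] j [0.3  0.44 1.65 0.   1.05 0.75] F [ 0.4  0.  -2.4] w 28.9
```

View pics/c3.png

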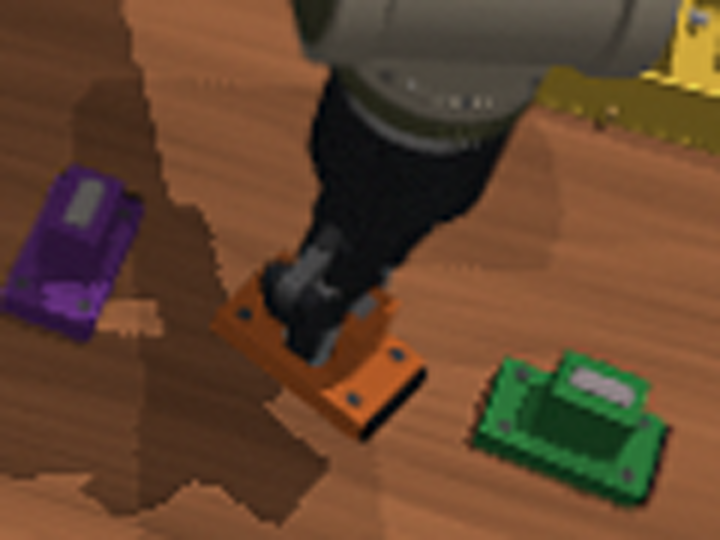

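The base is held level with its black nose at about (355,195) in the scene view; the wrist reads 2.4 N of weight. Next I go over the channel.

```bash
python3 g.py 595.4 -23.6 100 -0.784
```

```text
t 4.8333 pos [456.7 262.4 112.6] toolz yaw -0.4513 toolx [ 0.003  0.002 -1.   ] j [0.3  0.44 1.65 0.   1.05 0.75] F [ 0.8 -0.5 -2. ] w 28.8
lin [ 0.042 -0.656  0.832]
rot yaw-0.78 [ 0.665  0.003 -0.006]
rot yaw2.36 [-5.618e+00  9.000e-03  5.000e-03]
```

```bash
python3 -m jog '[{"linear":[0,-0.04,0.05],"rotation":[0.05,0,0],"grip":20},{"linear":[0,-0.11,0.14],"rotation":[0.12,0,0],"grip":20},{"linear":[0,-0.18,0.23],"rotation":[0.2,0,0],"grip":20},{"linear":[0,-0.25,0.32],"rotation":[0.27,0,0],"grip":20},{"linear":[0,-0.32,0.41],"rotation":[0.35,0,0],"grip":20},{"linear":[0,-0.39,0.5],"rotation":[0.42,0,0],"grip":20},{"linear":[0,-0.46,0.59],"rotation":[0.48,0,0],"grip":20},{"linear":[0.02,-0.53,0.68],"rotation":[0.55,0,0],"grip":20},{"linear":[0.03,-0.6,0.76],"rotation":[0.62,0,0],"grip":20},{"linear":[0.04,-0.64,0.81],"rotation":[0.665,0.003,-0.006],"grip":20},{"linear":[0.042,-0.656,0.832],"rotation":[0.665,0.003,-0.006],"grip":20},{"linear":[0.042,-0.656,0.832],"rotation":[0.665,0.003,-0.006],"grip":20},{"linear":[0.042,-0.656,0.832],"rotation":[0.665,0.003,-0.006],"grip":20},{"linear":[0.042,-0.656,0.832],"rotation":[0.665,0.003,-0.006],"grip":20}]'; python3 g.py 595.4 -23.6 45 -0.784
python3 - <<'E'
from rig import *; import cv2,numpy as np
p,d=capture("scene"); np.savez("pics/scene4.npz",p=p,d=d); q,d=capture("top"); np.savez("pics/top4.npz",p=q,d=d)
f=lambda i,x,y:cv2.resize(i[y:y+90,x:x+100,::-1],(400,360),interpolation=cv2.INTER_CUBIC)
cv2.imwrite("pics/c4.png",np.hstack([f(p,190,170),f(q,205,100)]))
E
```

```text
time_s: 6.0
eef_pos: [594.9, -22.1, 99.6]
ee_rot: [0.653, 0.27, 0.654, -0.269]
force: [-0.6, 1.5, -2.1]
grip_width: 0.34
t 6.0 pos [594.9 -22.1  99.6] toolz yaw -0.782 toolx [-0.001  0.001 -1.   ] j [-0.23  0.59  1.44  0.    1.11  0.55] F [-0.6  1.5 -2.1] w 29.1
lin [ 0.182 -0.002  0.005]
rot yaw-0.78 [ 0.004 -0.002  0.   ]
rot yaw2.36 [-6.279e+00 -0.000e+00 -4.000e-03]
```

View pics/c4.png

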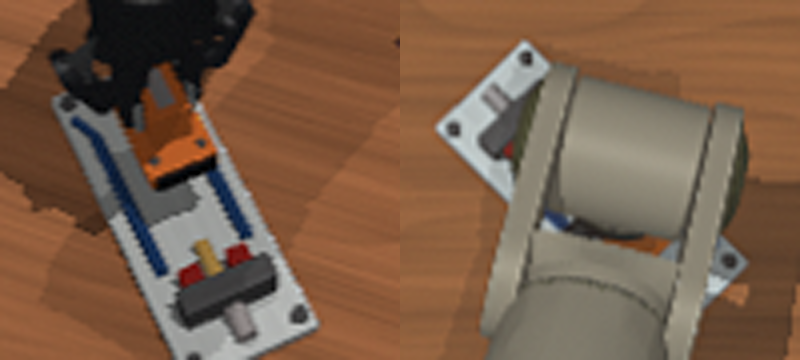

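```bash
cat > n.py <<'E'
from h import *; import sys
name="scene"; n=sys.argv[1]; zp=float(sys.argv[2])
f=np.load(f"pics/scene{n}.npz"); p,d=f['p'],f['d']; H=cv2.cvtColor(p,cv2.COLOR_RGB2HSV)
uv,P=cloud(name,d,195,178,280,268); h=H[uv[:,1],uv[:,0]].astype(int)
a=.787; ax=np.array([np.cos(a),np.sin(a)]); ay=np.array([-ax[1],ax[0]]); o=np.array([606,-13.])
L=np.c_[(P[:,:2]-o)@ax,(P[:,:2]-o)@ay,P[:,2]]
k=(abs(L[:,2]-zp)<3)&(h[:,1]>120)&(h[:,0]<25)
q=L[k]; print(len(q),q[:,2].mean(),"x",q[:,0].min(),q[:,0].max(),"y",q[:,1].min(),q[:,1].max())
# per x bin lateral extents
for x in np.arange(-70,80,8):
    b=q[(q[:,0]>=x)&(q[:,0]<x+8),1]
    if len(b)>4: print(x,b.min().round(1),b.max().round(1),round((b.min()+b.max())/2,1))
E
python3 n.py 4 93
```

```text
161 92.4941224144535 x -15.312421952572857 30.40982103398415 y -24.849824216416867 24.190086535307966
-14 -23.5 23.3 -0.1
-6 -24.6 24.2 -0.2
2 -24.8 24.0 -0.4
10 -23.8 23.9 0.0
18 -24.6 23.6 -0.5
26 -24.6 23.1 -0.7
```

```bash
python3 -m jog '[{"linear":[0.03,0,0.002],"rotation":[0.004,0,0],"grip":20},{"linear":[0.07,-0.002,0.004],"rotation":[0.004,0,0],"grip":20},{"linear":[0.11,-0.002,0.004],"rotation":[0.004,0,0],"grip":20},{"linear":[0.14,-0.002,0.004],"rotation":[0.004,0,0],"grip":20},{"linear":[0.165,-0.002,0.004],"rotation":[0.004,-0.002,0],"grip":20},{"linear":[0.18,-0.002,0.004],"rotation":[0.004,-0.002,0],"grip":20},{"linear":[0.19,-0.002,0.004],"rotation":[0.004,-0.002,0],"grip":20},{"linear":[0.197,-0.002,0.004],"rotation":[0.004,-0.002,0],"grip":20},{"linear":[0.197,-0.002,0.004],"rotation":[0.004,-0.002,0],"grip":20},{"linear":[0.197,-0.002,0.004],"rotation":[0.004,-0.002,0],"grip":20}]'; python3 g.py 595.4 -23.6 34.7 -0.784
```

```text
time_s: 6.93
eef_pos: [595.8, -23.5, 41.3]
ee_rot: [0.654, 0.27, 0.653, -0.27]
force: [0.3, 0.4, -1.6]
grip_width: 0.339
t 6.9333 pos [595.8 -23.5  41.3] toolz yaw -0.7839 toolx [ 0.001 -0.001 -1.   ] j [-0.24  0.67  1.48 -0.    0.99  0.55] F [ 0.3  0.4 -1.6] w 28.9
lin [ 0.022 -0.001 -0.001]
rot yaw-0.78 [ 0.     0.003 -0.001]
rot yaw2.36 [-6.283e+00  2.000e-03  4.000e-03]
```

Nothing has touched yet. Lowering gently to the floor.

```bash
python3 -m jog '[{"linear":[0.005,0,-0.001],"rotation":[0,0,0],"grip":20},{"linear":[0.01,0,-0.001],"rotation":[0,0,0],"grip":20},{"linear":[0.015,0,-0.001],"rotation":[0,0,0],"grip":20},{"linear":[0.019,0,-0.001],"rotation":[0,0,0],"grip":20},{"linear":[0.022,0,-0.001],"rotation":[0,0,0],"grip":20},{"linear":[0.022,0,-0.001],"rotation":[0,0,0],"grip":20},{"linear":[0.022,0,-0.001],"rotation":[0,0,0],"grip":20}]'; python3 g.py 
python3 - <<'E'
from rig import *; import cv2,numpy as np
p,d=capture("scene"); np.savez("pics/scene5.npz",p=p,d=d)
f=lambda i,x,y:cv2.resize(i[y:y+75,x:x+100,::-1],(800,600),interpolation=cv2.INTER_CUBIC)
cv2.imwrite("pics/c5.png",f(p,190,190))
E
python3 n.py 5 28
```

```text
time_s: 7.52
eef_pos: [595.6, -23.4, 34.8]
ee_rot: [0.654, 0.27, 0.653, -0.27]
force: [-1.2, -0.1, 0.8]
grip_width: 0.336
t 7.5167 pos [595.6 -23.4  34.8] toolz yaw -0.784 toolx [ 0.001 -0.001 -1.   ] j [-0.24  0.68  1.48 -0.    0.98  0.55] F [-1.2 -0.1  0.8] w 28.7
163 27.287801798671254 x -13.794309211243455 78.09440838369645 y -26.06816722926405 23.881208562168794
-14 -26.1 22.4 -1.9
-6 -24.2 23.9 -0.2
2 -25.4 21.8 -1.8
10 -25.8 23.4 -1.2
18 -25.8 22.4 -1.7
26 -23.1 22.1 -0.5
58 -3.8 2.6 -0.6
```

View pics/c5.png

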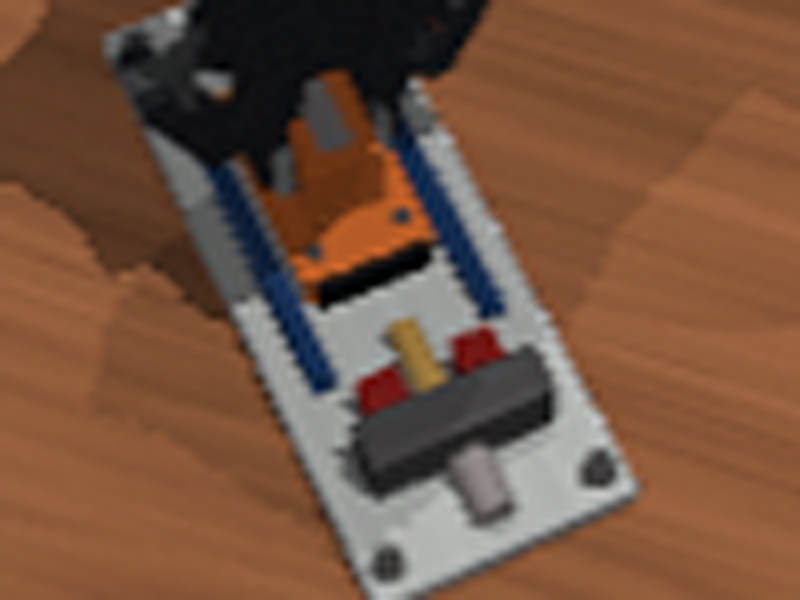

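The base lies flat between the rails, with the nose at (370,275) of the crop facing the plunger at (405,330). Now I slide it.

```bash
python3 -m jog '[{"linear":[0,0.008,0],"rotation":[0,0,0],"grip":20},{"linear":[0,0.018,0],"rotation":[0,0,0],"grip":20},{"linear":[0,0.028,0],"rotation":[0,0,0],"grip":20},{"linear":[0,0.038,0],"rotation":[0,0,0],"grip":20},{"linear":[0,0.048,0],"rotation":[0,0,0],"grip":20},{"linear":[0,0.058,0],"rotation":[0,0,0],"grip":20},{"linear":[0,0.068,0],"rotation":[0,0,0],"grip":20},{"linear":[0,0.078,0],"rotation":[0,0,0],"grip":20},{"linear":[0,0.088,0],"rotation":[0,0,0],"grip":20},{"linear":[0,0.1,0],"rotation":[0,0,0],"grip":20},{"linear":[0,0.1,0],"rotation":[0,0,0],"grip":20},{"linear":[0,0.1,0],"rotation":[0,0,0],"grip":20}]' 100; cat > k.py <<'E'
import numpy as np
from rig import sense
s=sense(); a=.787; ax=np.array([np.cos(a),np.sin(a)]); ay=np.array([-ax[1],ax[0]]); v=s['eef_pos'][:2]-[606,-13]
print("t",s['time_s'],"jig xy",v@ax,v@ay,"z",s['eef_pos'][2],"F xyz jig",s['force'][:2]@ax,s['force'][:2]@ay,s['force'][2],"w",s['grip_width']*85.4)
E
python3 k.py; python3 g.py 623.7 4.7 34.7 -0.784
```

```text
time_s: 8.57
eef_pos: [616.5, -2.4, 35.0]
ee_rot: [0.654, 0.27, 0.653, -0.27]
force: [-4.8, -3.3, 4.0]
grip_width: 0.337
t 8.5667 jig xy 14.912259714563264 0.022721615025192196 z 34.98614102072835 F xyz jig -5.736271119096701 1.0869528547675362 3.971586861121235 w 28.746135008783416
t 8.5667 pos [616.5  -2.4  35. ] toolz yaw -0.7836 toolx [ 0.    -0.001 -1.   ] j [-0.19  0.72  1.41 -0.    1.02  0.59] F [-4.8 -3.3  4. ] w 28.7
lin [0.001 0.034 0.   ]
rot yaw-0.78 [0.001 0.002 0.002]
rot yaw2.36 [-6.282e+00 -3.000e-03  3.000e-03]
```

```bash
python3 -m jog '[{"linear":[0,0.007,0],"rotation":[0,0,0],"grip":20},{"linear":[0,0.014,0],"rotation":[0,0,0],"grip":20},{"linear":[0,0.02,0],"rotation":[0,0,0],"grip":20},{"linear":[0,0.026,0],"rotation":[0,0,0],"grip":20},{"linear":[0,0.03,0],"rotation":[0,0,0],"grip":20},{"linear":[0,0.03,0],"rotation":[0,0,0],"grip":20}]'; python3 k.py
```

```text
time_s: 9.07
eef_pos: [621.9, 3.0, 35.1]
ee_rot: [0.653, 0.268, 0.654, -0.271]
force: [-9.4, -7.0, 7.1]
grip_width: 0.336
t 9.0667 jig xy 22.568716212619787 0.00885242608448414 z 35.14351545565836 F xyz jig -11.62457459712443 1.6868525198815882 7.063173806572452 w 28.69039544555144
```

```bash
python3 -m jog '[{"linear":[-0.001,0.004,0],"rotation":[0,0,0],"grip":20},{"linear":[-0.001,0.008,0],"rotation":[0,0,0],"grip":20},{"linear":[-0.001,0.011,0],"rotation":[0,0,0],"grip":20},{"linear":[-0.001,0.011,0],"rotation":[0,0,0],"grip":20},{"linear":[-0.001,0.011,0],"rotation":[0,0,0],"grip":20}]'; python3 k.py; python3 g.py
```

```text
time_s: 9.48
eef_pos: [622.9, 4.0, 35.4]
ee_rot: [0.652, 0.267, 0.655, -0.273]
force: [-10.1, -8.9, 6.8]
grip_width: 0.336
t 9.4833 jig xy 23.991805847457186 -0.0012779250802238454 z 35.40132217740093 F xyz jig -13.37805863603633 0.8633144497130828 6.787545935308599 w 28.735585534451783
t 9.4833 pos [622.9   4.   35.4] toolz yaw -0.7827 toolx [-0.007 -0.006 -1.   ] j [-0.18  0.73  1.38 -0.01  1.04  0.61] F [-10.1  -8.9   6.8] w 28.7
```

```bash
python3 -m jog '[{"linear":[0,0.006,0],"rotation":[0,0,0],"grip":20},{"linear":[0,0.012,0],"rotation":[0,0,0],"grip":20},{"linear":[0,0.012,0],"rotation":[0,0,0],"grip":20},{"linear":[0,0.012,0],"rotation":[0,0,0],"grip":20}]'; python3 k.py; python3 g.py
python3 - <<'E'
from rig import *; import cv2,numpy as np
p,d=capture("scene"); np.savez("pics/scene6.npz",p=p,d=d)
f=lambda i,x,y:cv2.resize(i[y:y+60,x:x+80,::-1],(800,600),interpolation=cv2.INTER_CUBIC)
cv2.imwrite("pics/c6.png",f(p,200,200))
E
python3 n.py 6 28
```

```text
time_s: 9.82
eef_pos: [623.2, 4.1, 35.7]
ee_rot: [0.65, 0.264, 0.657, -0.275]
force: [-18.8, -14.7, 13.1]
grip_width: 0.336
t 9.8167 jig xy 24.230852820208945 -0.15297245294374004 z 35.72546295861005 F xyz jig -23.698172155775808 2.907694702110677 13.118511169100794 w 28.72420130408824
t 9.8167 pos [623.2   4.1  35.7] toolz yaw -0.7818 toolx [-0.015 -0.01  -1.   ] j [-0.18  0.73  1.37 -0.01  1.05  0.61] F [-18.8 -14.7  13.1] w 28.7
157 27.743443104825904 x -14.695788485971757 78.50423151817441 y -26.78802777974843 22.716259704847396
26 -25.4 22.7 -1.3
34 -25.8 22.5 -1.6
42 -25.7 22.1 -1.8
50 -25.6 22.4 -1.6
58 -26.8 22.5 -2.2
66 -23.4 0.6 -11.4
```

View pics/c6.png

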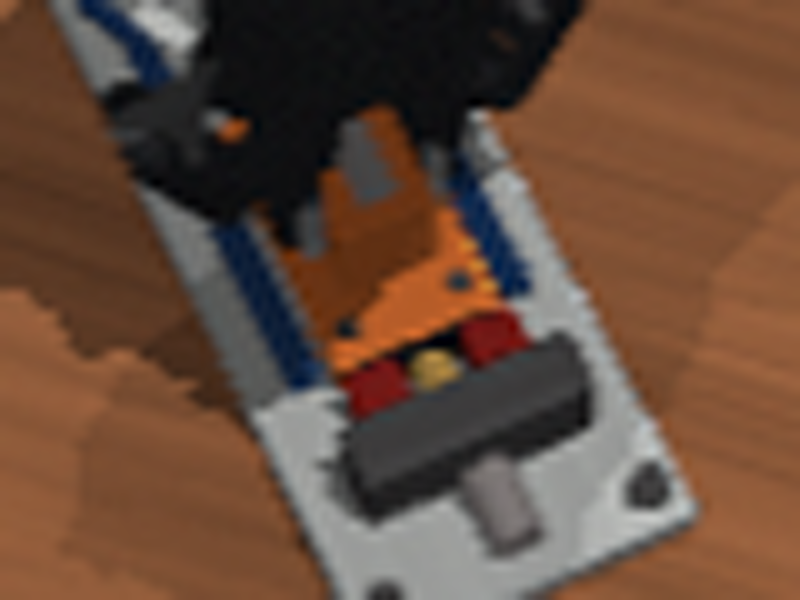

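The base is on the shoulders: over the last 3.6 mm commanded it moved only 0.24 mm while the force went up by 10 N. But the tool has pitched about 1° and risen 0.9 mm, so the tail of the base may be lifting. I'll level it while pressing.

```bash
python3 k.py; python3 g.py 624.3 5.3 34.5 -0.784
```

```text
t 9.8667 jig xy 24.253171445643968 -0.1346357386931855 z 35.726619803017336 F xyz jig -23.480874167962963 1.933345985211864 12.21629752269396 w 28.79483970449076
t 9.8667 pos [623.2   4.1  35.7] toolz yaw -0.7818 toolx [-0.014 -0.01  -1.   ] j [-0.18  0.73  1.37 -0.01  1.05  0.61] F [-17.9 -15.3  12.2] w 28.8
lin [ 0.004  0.005 -0.   ]
rot yaw-0.78 [ 0.004 -0.007  0.034]
rot yaw2.36 [-6.279 -0.054 -0.011]
```

```bash
python3 -m jog '[{"linear":[0.002,0.008,0],"rotation":[0,-0.004,0.02],"grip":20},{"linear":[0.004,0.01,0],"rotation":[0,-0.007,0.045],"grip":20},{"linear":[0.004,0.01,0],"rotation":[0,-0.007,0.06],"grip":20},{"linear":[0.004,0.01,0],"rotation":[0,-0.007,0.06],"grip":20},{"linear":[0.004,0.01,0],"rotation":[0,-0.007,0.06],"grip":20}]' 110; python3 k.py; python3 g.py 624.3 5.3 34.7 -0.784
```

```text
time_s: 10.28
eef_pos: [623.1, 3.9, 34.9]
ee_rot: [0.654, 0.271, 0.654, -0.267]
force: [-19.3, -13.7, 13.7]
grip_width: 0.334
t 10.2833 jig xy 24.019998505691127 -0.14496072053026085 z 34.94110668574705 F xyz jig -23.359924815817834 4.0052719020301835 13.694169266140227 w 28.539848368930326
t 10.2833 pos [623.1   3.9  34.9] toolz yaw -0.781 toolx [ 0.002  0.005 -1.   ] j [-0.18  0.73  1.39  0.01  1.03  0.59] F [-19.3 -13.7  13.7] w 28.5
lin [ 0.001  0.006 -0.   ]
rot yaw-0.78 [ 0.006 -0.004 -0.011]
rot yaw2.36 [-6.277e+00  1.700e-02 -6.000e-03]
```

```bash
python3 -m jog '[{"linear":[0.004,0.012,0],"rotation":[0.003,-0.003,0.005],"grip":20},{"linear":[0.004,0.014,0],"rotation":[0.003,-0.003,0.006],"grip":20},{"linear":[0.004,0.014,0],"rotation":[0.003,-0.003,0.006],"grip":20},{"linear":[0.004,0.014,0],"rotation":[0.003,-0.003,0.006],"grip":20},{"linear":[0.004,0.014,0],"rotation":[0.003,-0.003,0.006],"grip":20},{"linear":[0.004,0.014,0],"rotation":[0.003,-0.003,0.006],"grip":20}]' 110; python3 k.py; python3 g.py 
python3 - <<'E'
from rig import *; import cv2,numpy as np
p,d=capture("scene"); np.savez("pics/scene7.npz",p=p,d=d)
q,_=capture("top"); cv2.imwrite("pics/top7.png",q[:,:,::-1])
f=lambda i,x,y:cv2.resize(i[y:y+60,x:x+80,::-1],(800,600),interpolation=cv2.INTER_CUBIC)
cv2.imwrite("pics/c7.png",f(p,200,200)); cv2.imwrite("pics/s7.png",p[:,:,::-1])
E
python3 k.py
cat > t.py <<'E'
# plate top tilt & front edge
from h import *; import sys
f=np.load(f"pics/scene{sys.argv[1]}.npz"); p,d=f['p'],f['d']; H=cv2.cvtColor(p,cv2.COLOR_RGB2HSV)
uv,P=cloud("scene",d,200,200,270,245); h=H[uv[:,1],uv[:,0]].astype(int)
a=.787; ax=np.array([np.cos(a),np.sin(a)]); ay=np.array([-ax[1],ax[0]]); o=np.array([606,-13.])
L=np.c_[(P[:,:2]-o)@ax,(P[:,:2]-o)@ay,P[:,2]]
k=(abs(L[:,2]-28)<4)&(h[:,1]>150)&(h[:,0]>3)&(h[:,0]<18)&(abs(L[:,1])<24)&(L[:,0]<63)
c,*_=np.linalg.lstsq(np.c_[L[k,:2],np.ones(k.sum())],L[k,2],rcond=None); print(k.sum(),"slopes",c,"front of orange x",np.percentile(L[k,0],98))
E
for i in 5 6 7; do python3 t.py $i; done
```

```text
time_s: 10.78
eef_pos: [623.2, 3.9, 35.1]
ee_rot: [0.653, 0.269, 0.655, -0.269]
force: [-26.6, -17.8, 22.4]
grip_width: 0.336
t 10.7833 jig xy 24.08561607027454 -0.21926923275452437 z 35.07876610076237 F xyz jig -31.421883430098866 6.258763001173609 22.41603926468147 w 28.686726789986174
t 10.7833 pos [623.2   3.9  35.1] toolz yaw -0.7812 toolx [-0.003  0.001 -1.   ] j [-0.18  0.73  1.38  0.    1.03  0.6 ] F [-26.6 -17.8  22.4] w 28.7
t 10.8833 jig xy 24.10529604869262 -0.19644485701208067 z 35.075996476253756 F xyz jig -31.590234815754666 5.981562587967283 22.97153777774182 w 28.583376840621536
143 slopes [-1.23545337e-02 -2.15735512e-03  2.75990502e+01] front of orange x 28.606327157511117
123 slopes [-3.48650314e-02  1.32810320e-02  2.94804649e+01] front of orange x 62.10697007728767
125 slopes [ 8.53060578e-03 -7.93334434e-04  2.70314067e+01] front of orange x 62.38883425783107
```

View pics/c7.png

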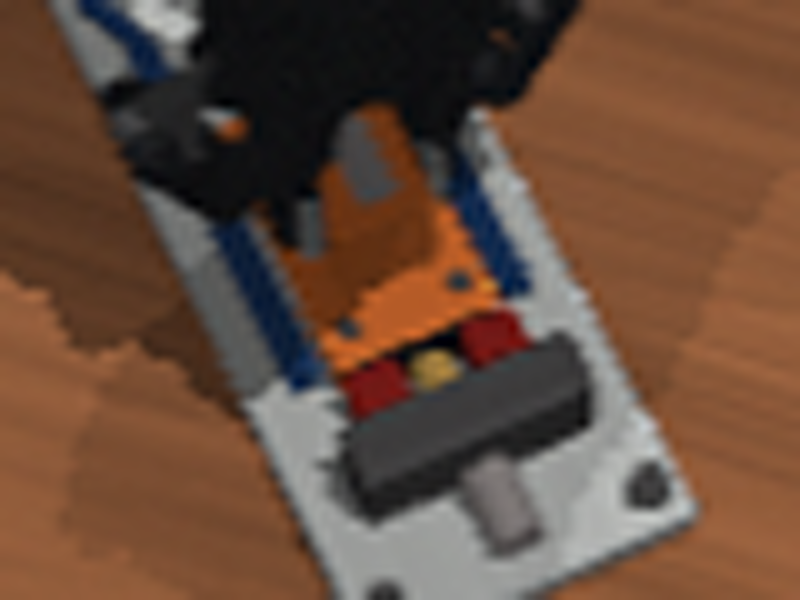

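View pics/s7.png

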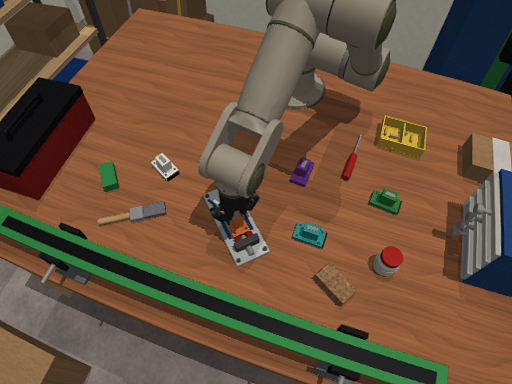

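```bash
python3 - <<'E'
from rig import *
print(finish_job())
E
python3 k.py
```

```text
the job is handed in; nothing more can be done
None
the job is handed in; nothing more can be done
```

I gripped the orange binding base across its housing and laid it flat between the blue rails with its black nose towards the plunger. I then slid it on until the nose met the red shoulders, and handed the job in at about 10.9 s with the gripper still holding and pushing.

**Last checks, just before handing in:**
- **Push:** it held steady at about 31 N along the channel, more than the spring's 10.5 N. Raising the force by 8 N moved the base under 0.1 mm.
- **Position:** the camera put the front edge of the orange at 62.4 mm ahead of the jig's origin, which puts the nose at about 68.5 mm. Home is 70 mm, so that agrees within the 2 mm calibration. In the picture the nose is against both shoulders and the plunger is pressed in.
- **Other objects:** in the scene view the white base and the other things on the bench look as they did at the start.

**What disagreed or went wrong:**
- **Pitch at the stop:** on first reaching the stop the base pitched about 1–2°, tail up. I levelled it while still pressing. The last plate slope was 0.5°, no more than the 0.7° measured while it lay flat in the channel.
- **Camera offset:** the two cameras disagreed by about 2 mm on the jig's centre line, so I aimed between them.
- **Downward press:** the gripper was also pressing down with about 23 N at the end, more than needed. With the push that made a wrist force of about 39 N. I left it as it was because it was steady.

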